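# Vial from under the sliding till

### The arm

A 6-joint arm with a two-finger parallel gripper is mounted at the origin on the work surface. World frame = base frame: x ahead of the robot, y to its left, z up, the work surface at z = 0. Lengths are in m, angles in degrees, forces in N, time in s.
With the tool pointing down it reaches from about 0.4 to 0.825 m from the base axis. Payload 7 kg.
Tool frame: the origin (TCP) lies at the very end of the fingers, on their centre line; the grasp point (between the pads) lies 19 mm behind it; z points along the fingers, y is the line along which they close (so a half turn about z gives the same grasp; the last joint's range is limited). The gripper opens to 88 mm and grips with 3 to 60 N. Pads are 19 mm wide; open, the fingers measure 130 mm over their backs; the gripper's body (78 mm by 193 mm) begins 47 mm behind the grasp point.
Start: joints at [92.71, 20.546, 0.682, 0, -70.136, -16.507], TCP at [0.161, 0.655, 0.199] pointing down, gripper open.
Joint ranges: [-176.03, 176.03], [-82.01, 121.73], [-58.28, 71.71], [-173.87, 95.51], [-174.79, -0.11], [-173.66, 173.66]. Speed limits (degrees/s): [136.94, 136.94, 172.46, 180, 180, 180].

### API

Orientations are given as [roll, pitch, yaw] about the fixed x, y, z axes, in that order (R = Rz(yaw) Ry(pitch) Rx(roll)).
In Python, from plant import ctrl gives the robot as it stands.
- The arm moves only by the tool carry_out, never from a script. Its argument "deltas" is a list that holds one entry, the list of rows, each a list of 5 numbers: the shift along the tool's x, y, z scaled (see below), then the turn about the tool's z scaled (see below), then the opening, from -1 (shut) to 1 (fully open). A call has 1 to 5 rows; each row is the pose to reach, as a shift and turn from the pose commanded when the call began, along the tool's axes at that moment, turning the shorter way round; what a row does not reach only later rows make up. The controller multiplies each number of a shift by 20 cm and each number of a turn by 2 pi rad. A row lasts 1/10 s, in which the tool goes at most 50 mm and 8.59 degrees, less where a joint would pass 70% of its speed; a pose out of reach is approached as far as the arm can. A call with a number of a shift or a turn outside -1 to 1 is refused whole. A call with a gripper value outside its range is refused whole. The fingers move at their own pace and stop on an object; the grip force is fixed at half the most. Time passes only in rows, so rows that repeat a pose let the fingers close. It gives the time, the measured TCP pose, the force, the opening and the grip force at its end, in the units of the state.
- ctrl.get_obs(): the state, without advancing time (a new reading comes with each control period).
- ctrl.snapshot(name): name is "side" or "top" or "wrist"; returns a dict with "color" (480x640x3 uint8, red, green, blue), "camera_matrix" (3x3 intrinsics, pixels), "k1" (the pictures are not rectified: a ray, as slopes to the right and down, at radius r is drawn at 1 + k1 r^2 times it, then the intrinsics apply), "R" (3x3) and "t" (3): a world point X has camera coordinates R X + t. Camera axes: x right, y down, z forward; pixel columns grow to the right and rows downward; lengths in m; the calibration is good to about 2 mm. A picture is of the moment at which its call begins. There is no depth.
- ctrl.close_job(): hands the job in; it is judged then, once.
Trained networks look in a picture, given as the dict that the camera call returned (one of the last four; its "shot" number tells which), for a name from the list of things; names that differ only in an ending like _2 or _b are one class to them, and where a whole thing is asked for, a point or a joint stands for the part that bears it (a point fixed in the world has none). Each returns a list of dicts, best first, with "p" (0 to 1); they miss things now and then, are a little off and sometimes report something else, mostly with a low value. They report only what shows in the picture. A call takes as long as a camera call. They do not tell look-alikes from the thing itself.
- ctrl.search_frame(picture, name): "centre" ([column, row] in pixels, amid what is visible of it).
- ctrl.silhouettes(picture, name): "mask" (480x640 bool, what is visible of it) and "centre" ([column, row] in pixels, amid what is visible of it).
- ctrl.spot_point(picture, name): "centre" ([column, row] in pixels: a listed point, or the origin of a listed thing).
The state is a dict: "clock": time; "joint_pos": joint angles; "qvel": joint speeds; "tau": joint torques, N m; "tool_pos": TCP position; "orientation": TCP orientation; "force": force on the tool from outside, world axes, zero at the start; "moment": the same for the moment, N m; "opening": finger opening in m; "gripper_force": force on a finger pad.
Only numpy, scipy, OpenCV 4.12 (cv2) and the standard library are available. Lean on these libraries where they do the work, as an engineer would, in place of code of your own. Each camera call takes 0.05 s, during which the arm holds its last target. There are 200 camera calls.

### The job

A sample vial with a white cap stands in the collector's case, underneath the sliding green till. Hook a fingertip behind the till's far lip and draw the till along its runners towards the robot, gently, until it is pressed snugly against the two rubber buffers at the front of the case; hold it there a moment and leave it there. Then lift the vial out, set it down upright in the free hole of the wooden rack, right to the bottom and without dropping it, and leave the other vials, the magnifier and the ammonite in the till undisturbed.

Things in the scene. Friction and masses are not known exactly. Their poses are not given: they have to be found in the camera images.
- case: Open plywood case, fixed, 300 (x) x 260 (y) x 132 mm high, walls and floor 10 mm: inside 280 x 240 mm. Origin: centre of its underside; +x points from the robot's side to the far wall, z up. Along each side wall inside runs a dark runner 12 mm wide, its top 100 mm above the table; the till slides on these along x. Two rubber buffers stand on the inside of the front wall.
- stop: Fixed steel strip on the case's front wall, 3 (x) x 190 (y) x 18 mm high, with two black rubber buffers 140 mm apart on studs, screwed out by an amount that differs each time and is not measured: their faces lie 10 to 19 mm to +x of this origin (centre of underside). They yield 0.07 mm per N, at most 2 mm. The till is snug when it presses 5 N (3 N for 0.2 s at the least): feel for it.
- till: Loose green tray, 120 (x) x 236 (y) x 30 mm high, thin walls and floor 6 mm, three compartments side by side, 0.4 to 0.85 kg; 2 mm play at each side. Origin: centre of its underside, axes as the case's. Top 130 mm above the table. It drags with 1 to 5 N. It starts at x = 10 to 28 mm in the case's frame; home on the buffers is anywhere from -60 to -69 mm.
- till_lip (a point): Middle of the till's far lip: the top outer edge of its far wall, 60 mm to +x of the till's origin, 30 mm above it. Behind it 52 to 70 mm are clear to the case's far wall at the start. The thin wall must never feel more than 15 N from the fingers, so it cannot be pinched: pull from behind, near the middle, the fingertips 10 to 25 mm below the lip.
- vial: The vial to fetch: loose, closed, orange, 32 mm diameter, 85 mm high with its white ribbed cap (36 mm diameter, the top 15 mm); 60 g. Origin: centre of its underside; z up. It stands on the case's floor, 10 mm above the table, hidden from above by the till at first, its top 5 mm below the till's underside. With the till home at least 18 mm is clear all round it.
- rack: Brown wooden rack, fixed to the table, 170 (x) x 66 (y) x 40 mm high, with three round holes along x, 55 mm apart, 39 mm wide and 32 mm deep. Origin: centre of its underside. It stands to the left or right of the case, turned up to 0.35 rad.
- rack_hole2 (a point): Centre of the mouth of the rack's free hole, 55 mm to +x of the rack's origin (the end farther from the robot), 40 mm above the table; the hole's bottom is 8 mm above the table, so the vial's top stands 93 mm above the table once it is in.
- vial_a: Bystander: vial of the same shape with a blue cap, standing in the rack's end hole nearer the robot. Origin: centre of its underside.
- vial_b: Bystander: vial of the same shape with a black cap, standing in the rack's middle hole. Origin: centre of its underside.
- magnifier: Bystander: round black magnifier, 92 mm in diameter, 22 mm high, loose on the table at the other side of the case from the rack. Origin: centre of its underside.
- ammonite: Bystander: brown coiled fossil, 38 mm in diameter, 10 mm thick, loose, lying flat in the till's middle compartment; it must ride along there. Origin: centre of its underside.
Mind the look-alikes: they are no part of the job. There is more than one size of the rack; the one meant has the size given above.

How it is judged (in metres and radians):
On the way, in this order (a step that is already met when the one before it is completed fails the run):
1. the till is pressed on the rubber buffers with more than 3 N for 0.2 s (contact force between till and stop above 3 N), for 0.2 s.
2. the vial is lifted clear out of the case (height (world z) of vial above 0.135 m and contact force between the fingers and vial above 1 N), for 0.1 s.
At the end, for the whole second after the job is handed in: The vial stands upright (within 0.12 rad), released and still, in the free hole, centred within 6 mm and on its bottom (within 4 mm). The till rests on its runners at the buffers (its origin beyond x = -58 mm in the case's frame), level and still, with the ammonite lying in its middle compartment (horizontal distance between vial and rack_hole2 below 0.006 m and height (world z) of vial below 0.012 m and angle between vial's own z axis and vertical below 0.12 rad and linear speed of each of vial, till below 0.02 m/s and x of till in the frame of case below -0.058 m and z of till in the frame of case below 0.103 m and angle between till's own z axis and vertical below 0.03 rad and y of ammonite in the frame of till between -0.038 and 0.038 m and z of ammonite in the frame of till below 0.012 m); the robot touches nothing.
It fails at once if the fingers bear on the till with more than 15 N (contact force between the fingers and till above 15 N).
It fails at once if the till is lifted off its runners (by more than 10 mm) (z of till in the frame of case above 0.11 m).
It fails at once if the vial is dropped (faster than 0.5 m/s with no finger on it) (linear speed of vial above 0.5 m/s and contact force between the fingers and vial below 0.05 N).
It fails at once if another vial or the magnifier is moved by more than 15 mm, or one of those vials tipped (distance of any of vial_a, vial_b, magnifier from where it was at the start of the episode above 0.015 m or angle between any of vial_a, vial_b's own z axis and vertical above 0.25 rad).
It also fails if it takes over 67 s, if anything falls off the work surface, if the arm or the gripper's body presses on something with over 40 N, if the wrist force passes 120 N, or if a joint passes its speed limit or range.

## Working session

There is one attempt and no reset: what is moved stays moved. The work goes in short steps, Python scripts to look and compute and a tool call to move; the robot and the scene stay as the last step left them, time stands still between calls to the robot, and variables do not carry over. Pictures are saved under pics/ and viewed, at most 10 in all, crops included, and the job is handed in when it is done.

Besides the shell and the picture viewer there is one more tool, called after ">>>" in YAML: its name, and indented under it one key for each argument. carry_out: Moves the arm, as the interface text tells. Its arguments: {"type":"object","properties":{"deltas":{"type":"array"}},"required":["deltas"]}

```bash
ls; mkdir -p pics; cat > h.py <<'E'
import numpy as np, cv2
from plant import ctrl
def save(s,n): cv2.imwrite(f'pics/{n}.png', s['color'][:,:,::-1])
def pix2ray(s,uv):
    K=np.array(s['camera_matrix']);R=np.array(s['R']);t=np.array(s['t'])
    d=np.array([(uv[0]-K[0,2])/K[0,0],(uv[1]-K[1,2])/K[1,1]]);p=d.copy()
    for _ in range(30): p=d/(1+s['k1']*(p@p))
    return -R.T@t, R.T@np.array([p[0],p[1],1.])
def atz(s,uv,z):
    o,d=pix2ray(s,uv); return o+d*(z-o[2])/d[2]
def proj(s,X):
    c=np.array(s['R'])@np.array(X)+np.array(s['t']);p=c[:2]/c[2];p=p*(1+s['k1']*(p@p))
    K=np.array(s['camera_matrix']);return np.array([K[0,0]*p[0]+K[0,2],K[1,1]*p[1]+K[1,2]])
E
python3 - <<'E'
from h import *
np.set_printoptions(precision=4,suppress=True)
print(ctrl.get_obs())
s=ctrl.snapshot('top');save(s,'top0')
Z=dict(case=.132,stop=0.11,till=.1,till_lip=.13,vial=.01,rack=.04,rack_hole2=.04,vial_a=.008,vial_b=.008,magnifier=0,ammonite=.106)
for n,z in Z.items():
    print(n,[(np.round(d['p'],2),np.round(d['centre']),atz(s,d['centre'],z)) for d in ctrl.spot_point(s,n)[:3]])
for i in ['side']:
    q=ctrl.snapshot(i);save(q,i+'0')
print(-np.array(s['R']).T@s['t'],-np.array(q['R']).T@q['t'])
E
```

```text
pics
{'clock': 0.0, 'joint_pos': array([ 92.7114,  20.5926,   0.6351,  -0.0205, -70.1378, -16.5085]), 'qvel': array([-0.0151, -0.0553,  0.0598, -0.0384,  0.0595,  0.0317]), 'tau': array([  0.0007, -58.2723,  29.3055,   6.9975,   0.007 ,  -0.0001]), 'tool_pos': array([0.1609, 0.655 , 0.1976]), 'orientation': array([179.9032,  -0.0086, -13.8041]), 'force': array([-0.3993,  0.2679, -0.2174]), 'moment': array([ 0.02  ,  0.0076, -0.0084]), 'gripper_force': 0.0, 'opening': 0.0876182383110968}
case []
stop [(np.float64(0.76), array([338., 245.]), array([0.4155, 0.0018, 0.11  ])), (np.float64(0.69), array([190., 257.]), array([0.4014, 0.2807, 0.11  ])), (np.float64(0.32), array([190., 229.]), array([0.4542, 0.2793, 0.11  ]))]
till [(np.float64(0.6), array([336., 168.]), array([0.5665, 0.0002, 0.1   ]))]
till_lip [(np.float64(0.88), array([332., 134.]), array([0.6263, 0.0064, 0.13  ]))]
vial [(np.float64(0.95), array([193., 233.]), array([0.4599, 0.2947, 0.01  ])), (np.float64(0.76), array([190., 255.]), array([0.4139, 0.3008, 0.01  ]))]
rack [(np.float64(0.93), array([120., 244.]), array([0.
[... 167 characters left out ...]
 ]))]
rack_hole2 [(np.float64(0.98), array([118., 220.]), array([0.486 , 0.4385, 0.04  ])), (np.float64(0.78), array([188., 199.]), array([0.5257, 0.2979, 0.04  ])), (np.float64(0.64), array([191., 309.]), array([0.3041, 0.2929, 0.04  ]))]
vial_a [(np.float64(0.95), array([193., 233.]), array([0.4602, 0.2951, 0.008 ])), (np.float64(0.76), array([190., 255.]), array([0.4141, 0.3013, 0.008 ]))]
vial_b [(np.float64(0.95), array([193., 233.]), array([0.4602, 0.2951, 0.008 ])), (np.float64(0.76), array([190., 255.]), array([0.4141, 0.3013, 0.008 ]))]
magnifier []
ammonite [(np.float64(0.54), array([340., 179.]), array([ 0.5432, -0.0082,  0.106 ]))]
[0.3132 0.048  1.2194] [ 0.2599 -0.6357  0.7823]
```

View pics/top0.png

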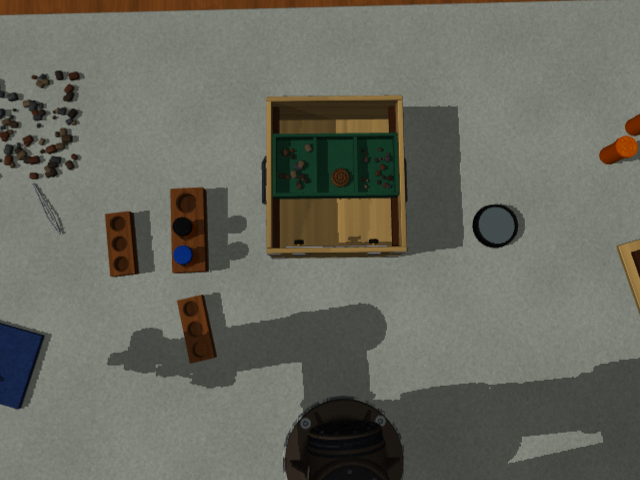

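View pics/side0.png

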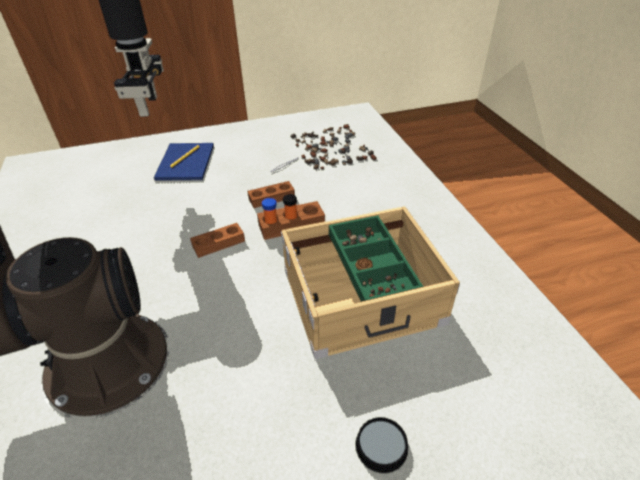

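The top view shows the target rack at about (188,230), carrying the blue cap (183,255) and black cap (182,226), with its free hole at (187,202). The look-alike racks are at (120,244) and (197,328), both smaller and empty. The till is at (336,165), buffers at (299,242) and (373,241), ammonite at (341,177), magnifier at (495,226). Loose orange vials at (620,150) are look-alikes. Next I check the geometry and one close crop.

```bash
python3 - <<'E'
from h import *
np.set_printoptions(precision=4,suppress=True)
s=ctrl.snapshot('top')
def sh(n):
    return ctrl.silhouettes(s,n)
for n,z in [('case',.132),('till',.13),('rack',.04)]:
    for d in sh(n)[:3]:
        m=d['mask'].astype('uint8');c=max(cv2.findContours(m,0,1)[0],key=cv2.contourArea)
        b=cv2.boxPoints(cv2.minAreaRect(c));P=np.array([atz(s,q,z)[:2] for q in b])
        print(n,round(d['p'],2),b.round(0).tolist(),P.round(3).tolist(),'sides',np.linalg.norm(P[1]-P[0]),np.linalg.norm(P[2]-P[1]),'c',P.mean(0))
img=s['color'][80:290,150:420];img=cv2.resize(img,None,fx=2.9,fy=2.8,interpolation=3)
cv2.imwrite('pics/crop1.png',img[:,:,::-1])
E
```

```text
case 0.56 [[262.0, 96.0], [406.0, 96.0], [406.0, 258.0], [262.0, 258.0]] [[0.703, 0.137], [0.696, -0.137], [0.386, -0.123], [0.394, 0.143]] sides 0.2743761441473685 0.3093816469843656 c [0.5448 0.0049]
till 0.9 [[272.0, 134.0], [398.0, 133.0], [398.0, 198.0], [273.0, 199.0]] [[0.629, 0.119], [0.625, -0.118], [0.5, -0.114], [0.504, 0.12]] sides 0.23734497532254922 0.1252516669456808 c [0.5644 0.0018]
rack 0.97 [[177.0, 300.0], [204.0, 295.0], [217.0, 358.0], [190.0, 364.0]] [[0.322, 0.321], [0.332, 0.267], [0.208, 0.242], [0.199, 0.296]] sides 0.055313374754898406 0.12616357404728115 c [0.2651 0.2817]
rack 0.8 [[170.0, 188.0], [208.0, 188.0], [210.0, 273.0], [172.0, 273.0]] [[0.548, 0.334], [0.547, 0.258], [0.375, 0.255], [0.376, 0.331]] sides 0.07667978767032117 0.1721492710342032 c [0.4616 0.2944]
rack 0.73 [[104.0, 212.0], [134.0, 210.0], [139.0, 275.0], [109.0, 277.0]] [[0.502, 0.466], [0.506, 0.406], [0.375, 0.395], [0.372, 0.454]] sides 0.059944203495471055 0.13075115966654108 c [0.4389 0.4303]
```

View pics/crop1.png

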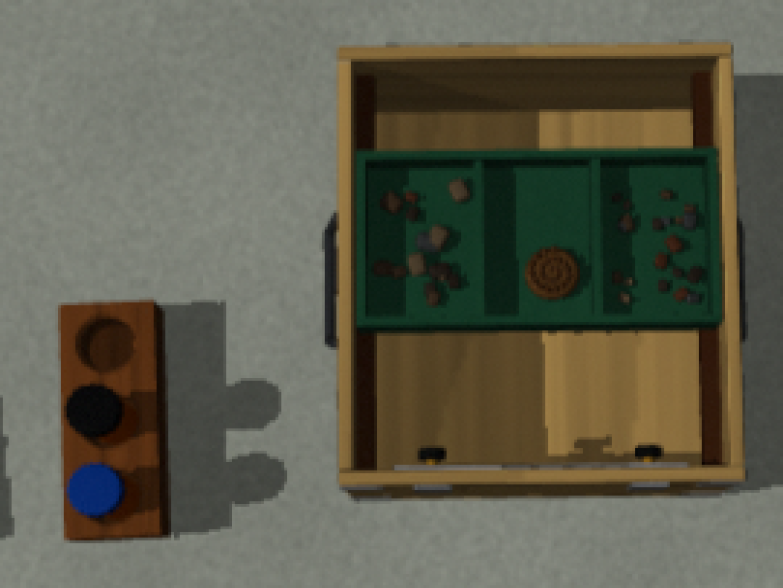

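The crop confirms the choice: the rack with two vials at crop (110,420), free hole (105,343); the till lip runs along row 150 and the buffers are at (432,453) and (648,452).

```bash
cat >> h.py <<'E'
def go(x,y,z,yaw=None):
    o=ctrl.get_obs();p=o['tool_pos'];a=np.radians(o['orientation'][2]);d=np.array([x,y,z])-p
    print('p',p.round(4),'rpy',o['orientation'].round(2),'F',o['force'].round(2))
    print('units',np.round(np.array([d[0]*np.cos(a)+d[1]*np.sin(a),d[0]*np.sin(a)-d[1]*np.cos(a),-d[2]])/.2,4),
      'turn',0 if yaw is None else round(-(yaw-o['orientation'][2])/360,4))
E
python3 - <<'E'
from h import *
s=ctrl.snapshot('top')
f=lambda u,v:(150+u/2.9,80+v/2.8)
def a(n,L,z):
    P=np.array([atz(s,f(*q),z)[:2] for q in L]);print(n,P.round(4).tolist(),P.mean(0).round(4))
    return P
P=a('case',[(338,47),(733,44),(744,478),(340,480)],.132)
for i in range(4): e=P[(i+1)%4]-P[i];print(np.linalg.norm(e).round(4),np.degrees(np.arctan2(e[1],e[0])).round(2))
P=a('till top',[(357,151),(719,148),(722,327),(357,329)],.13)
P=a('rack top',[(61,304),(155,301),(160,536),(65,539)],.04)
for i in range(4): e=P[(i+1)%4]-P[i];print(np.linalg.norm(e).round(4),np.degrees(np.arctan2(e[1],e[0])).round(2))
a('hole',[(105,343)],.04);a('caps',[(95,410),(96,490)],.093)
a('mag',[(1000,408)],.02)
go(.655,.003,.195,-1)
E
```

```text
case [[0.7013, 0.1283], [0.6962, -0.1311], [0.3999, -0.1244], [0.4061, 0.1329]] [0.5509 0.0014]
0.2595 -91.12
0.2964 178.69
0.2573 88.61
0.2952 -0.88
till top [[0.629, 0.1175], [0.6244, -0.1189], [0.5016, -0.1153], [0.507, 0.1201]] [0.5655 0.0009]
rack top [[0.5473, 0.3321], [0.5476, 0.2666], [0.3777, 0.2644], [0.3775, 0.3295]] [0.4625 0.2981]
0.0655 -89.71
0.17 -179.25
0.0651 90.18
0.1698 0.88
hole [[0.5179, 0.3015]] [0.5179 0.3015]
caps [[0.4623, 0.2969], [0.4074, 0.2964]] [0.4349 0.2967]
mag [[0.4549, -0.3256]] [ 0.4549 -0.3256]
p [0.161  0.6555 0.1985] rpy [180.    0.  -13.8] F [ 0.49 -0.45  0.52]
units [3.1769 2.5791 0.0177] turn -0.0356
```

>>> carry_out:
  deltas:
    - [[0.16,0.13,0,0,1],[0.32,0.26,0,0,1],[0.48,0.39,0,0,1],[0.64,0.52,0,0,1],[0.8,0.64,0,0,1]]

```text
clock: 1.4
tool_pos: [0.2866, 0.4916, 0.1988]
orientation: [-180.0, -0.0, -13.8]
force: [0.5, 0.9, 0.1]
opening: 0.0879
gripper_force: 0.0
```

>>> carry_out:
  deltas:
    - [[0.16,0.13,0,0,1],[0.32,0.26,0,0,1],[0.48,0.39,0,0,1],[0.64,0.52,0,0,1],[0.8,0.64,0,0,0]]

```text
clock: 1.9
tool_pos: [0.4114, 0.3291, 0.199]
orientation: [-180.0, -0.0, -13.8]
force: [0.9, 1.0, -0.2]
opening: 0.0837
gripper_force: 0.0
```

>>> carry_out:
  deltas:
    - [[0.16,0.13,0,0,-1],[0.32,0.26,0,0,-1],[0.48,0.39,0,0,-1],[0.64,0.52,0,0,-1],[0.8,0.64,0,0,-1]]

```text
clock: 2.4
tool_pos: [0.5364, 0.1665, 0.1989]
orientation: [-180.0, -0.0, -13.8]
force: [0.6, 1.4, 0.3]
opening: 0.0454
gripper_force: 0.0
```

>>> carry_out:
  deltas:
    - [[0.16,0.13,0,-0.01,-1],[0.32,0.26,0,-0.02,-1],[0.48,0.39,0,-0.03,-1],[0.64,0.52,0,-0.035,-1],[0.77,0.64,0,-0.035,-1]]

```text
clock: 2.9
tool_pos: [0.6557, 0.0053, 0.1985]
orientation: [180.0, -0.0, -1.2]
force: [0.9, 1.2, -0.4]
opening: 0.0051
gripper_force: 0.0
```

```bash
python3 - <<'E'
from h import *
s=ctrl.snapshot('wrist');save(s,'w1')
for d in ctrl.spot_point(s,'till_lip')[:2]: print(d['p'],d['centre'],atz(s,d['centre'],.13))
for n in ['till']:
  for d in ctrl.silhouettes(s,n)[:2]:
    m=d['mask'];print(d['p'],d['centre'])
print('lip pred',proj(s,[.6267,-.0005,.13]))
go(.658,0.0,.112,-1.2)
E
```

```text
0.66 [333.7, 289.0] [0.62581152 0.0011603  0.13      ]
0.59 [326.2, 287.0]
lip pred [336.27633871 287.64231899]
p [0.6551 0.005  0.1977] rpy [ 1.7998e+02  6.0000e-02 -1.3800e+00] F [0.37 1.13 0.39]
units [0.0149 0.0248 0.4285] turn -0.0005
```

View pics/w1.png

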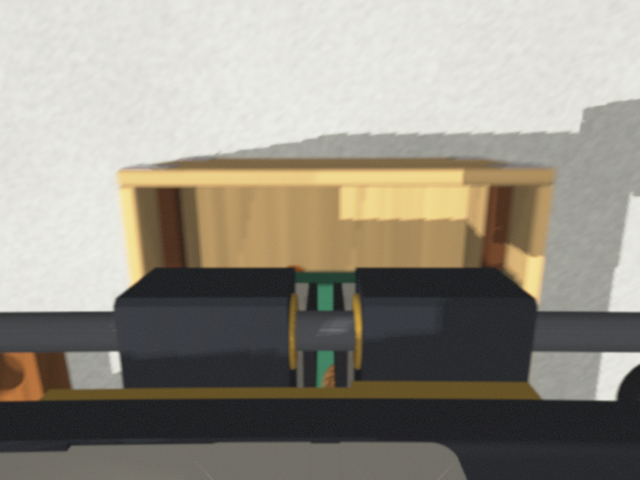

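The wrist view shows the closed fingers over the gap: lip at (334,289), the case's far wall at row 175, and a hint of orange at (295,268), probably the vial. I descend behind the lip.

>>> carry_out:
  deltas:
    - [[0.015,0.025,0.1,0,-1],[0.015,0.025,0.22,0,-1],[0.015,0.025,0.34,0,-1],[0.015,0.025,0.43,0,-1],[0.015,0.025,0.43,0,-1]]

```text
clock: 3.55
tool_pos: [0.6552, 0.0026, 0.1099]
orientation: [180.0, 0.3, -1.2]
force: [-0.5, -0.6, 0.1]
opening: 0.0007
gripper_force: 0.0
```

>>> carry_out:
  deltas:
    - [[-0.02,0,0,0,-1],[-0.04,0,0,0,-1],[-0.05,0,0,0,-1],[-0.06,0,0,0,-1],[-0.07,0,0,0,-1]]

```text
clock: 4.05
tool_pos: [0.6435, 0.0024, 0.1133]
orientation: [-180.0, -0.1, -1.2]
force: [0.5, -0.2, 0.0]
opening: 0.0003
gripper_force: 0.0
```

>>> carry_out:
  deltas:
    - [[-0.006,0,0,0,-1],[-0.012,0,0,0,-1],[-0.018,0,0,0,-1],[-0.024,0,0,0,-1],[-0.03,0,0,0,-1]]

```text
clock: 4.55
tool_pos: [0.6374, 0.0024, 0.1125]
orientation: [180.0, 0.0, -1.2]
force: [-0.8, -0.5, 0.7]
opening: 0.0006
gripper_force: 0.0
```

>>> carry_out:
  deltas:
    - [[-0.006,0,0,0,-1],[-0.012,0,0,0,-1],[-0.018,0,0,0,-1],[-0.024,0,0,0,-1],[-0.03,0,0,0,-1]]

```text
clock: 5.05
tool_pos: [0.6314, 0.0025, 0.1126]
orientation: [-180.0, 0.0, -1.2]
force: [0.3, 0.6, -0.7]
opening: 0.0009
gripper_force: 0.0
```

>>> carry_out:
  deltas:
    - [[-0.006,0,0,0,-1],[-0.012,0,0,0,-1],[-0.018,0,0,0,-1],[-0.024,0,0,0,-1],[-0.03,0,0,0,-1]]

```text
clock: 5.55
tool_pos: [0.6254, 0.0027, 0.1125]
orientation: [180.0, 0.0, -1.2]
force: [-0.9, 0.6, -0.1]
opening: 0.0003
gripper_force: 0.0
```

```bash
python3 - <<'E'
from h import *
print(ctrl.get_obs()['force'])
s=ctrl.snapshot('top')
for d in ctrl.spot_point(s,'till_lip')[:2]: print(d['p'],d['centre'],atz(s,d['centre'],.13))
img=s['color'][80:290,250:420];save({'color':cv2.resize(img,None,fx=2.8,fy=2.8,interpolation=3)},'t2')
E
```

```text
[-0.89895163  0.55070941 -0.05027378]
```

View pics/t2.png

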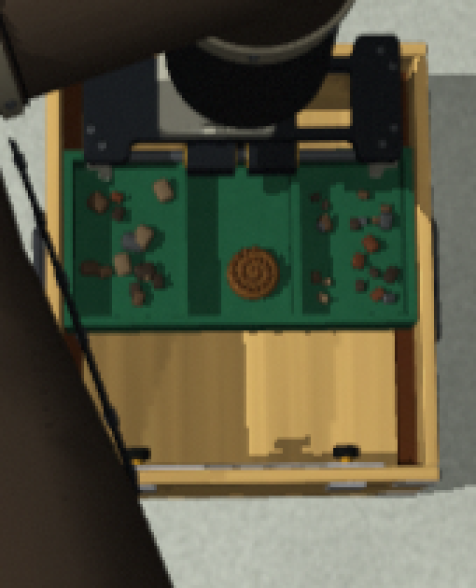

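The top view shows the till still at its start (near edge at crop row 328), with the gripper just behind the far lip, so there is barely contact yet. I check numerically.

```bash
python3 - <<'E'
from h import *
s=ctrl.snapshot('top');a=cv2.cvtColor(cv2.imread('pics/top0.png'),6).astype('float32');b=cv2.cvtColor(s['color'],7).astype('float32')
sl=np.s_[140:205,290:385];print(cv2.phaseCorrelate(a[sl],b[sl]))
sl=np.s_[235:260,330:400];print(cv2.phaseCorrelate(a[sl],b[sl]))
s=ctrl.snapshot('side')
o=ctrl.get_obs();print(o['tool_pos'],o['force'],proj(s,o['tool_pos']),proj(s,[.6267,0,.13]))
save({'color':cv2.resize(s['color'][150:330,290:470],None,fx=3.3,fy=3.3,interpolation=3)},'s2')
E
```

```text
((-0.01923554643191494, -0.05968188224679949), 0.8464153033025839)
((-0.005027436460935064, 0.5052227641317142), 0.9802325632837083)
[0.62549832 0.00271178 0.11258984] [1.02297168 0.36104943 0.38895251] [395.90667387 252.48510637] [397.78117032 247.19506211]
```

View pics/s2.png

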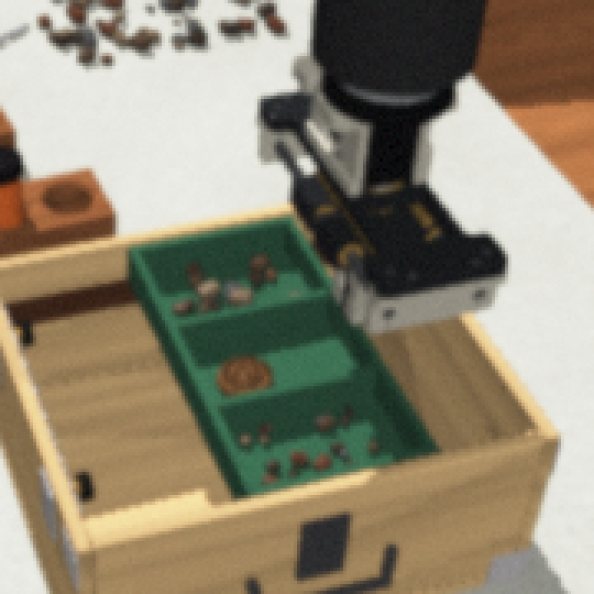

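The side view shows the fingers behind the lip, near (345,290) in the crop, and the till unmoved. I keep creeping.

>>> carry_out:
  deltas:
    - [[-0.006,0,0,0,-1],[-0.012,0,0,0,-1],[-0.018,0,0,0,-1],[-0.024,0,0,0,-1],[-0.03,0,0,0,-1]]

```text
clock: 6.25
tool_pos: [0.6194, 0.0028, 0.1126]
orientation: [-180.0, -0.0, -1.2]
force: [-0.6, 0.0, -0.1]
opening: 0.0007
gripper_force: 0.0
```

```bash
cat >> h.py <<'E'
def till():
    s=ctrl.snapshot('top');a=cv2.cvtColor(cv2.imread('pics/top0.png'),6);b=cv2.cvtColor(s['color'],7)
    T=a[168:188,328:352]; r=cv2.matchTemplate(b[150:260,318:362],T,5);_,v,_,l=cv2.minMaxLoc(r)
    y=l[1]; c=r[max(y-1,0):y+2,l[0]]; sub=(c[0]-c[2])/(2*(c[0]-2*c[1]+c[2])) if len(c)==3 else 0
    print('ammonite moved rows',round(l[1]-18+float(sub),2),'cols',l[0]-10,'score',round(v,2),'mm',round((l[1]-18+float(sub))*1.83,1))
    o=ctrl.get_obs();print(o['clock'],o['tool_pos'].round(4),o['force'].round(2));return s
E
python3 -c "
from h import *
till()"
```

```text
ammonite moved rows 0.01 cols 0 score 0.99 mm 0.0
6.3 [0.6192 0.0028 0.1126] [-0.82  0.63  0.26]
```

```bash
python3 - <<'E'
from h import *
s=ctrl.snapshot('side')
for P in [(.629,.1175,.13),(.6267,0,.13),(.6244,-.1189,.13),(.507,.12,.13),(.5016,-.1153,.13)]: p=proj(s,P);print(P,p.round(1),((p-[290,150])*3.3).round(0))
w=ctrl.snapshot('wrist');t=ctrl.snapshot('top')
o=ctrl.get_obs()['tool_pos'];print(proj(w,o),proj(w,[.6267,0,.13]),proj(t,o))
A=cv2.resize(s['color'][190:290,340:440],(400,400),interpolation=3)
B=cv2.resize(w['color'][220:420,220:420],(400,400),interpolation=3)
save({'color':np.hstack([A,B])},'sw3')
E
```

```text
(0.629, 0.1175, 0.13) [377.2 214.5] [288. 213.]
(0.6267, 0, 0.13) [397.8 247.2] [356. 321.]
(0.6244, -0.1189, 0.13) [422.5 286.5] [437. 450.]
(0.507, 0.12, 0.13) [326.8 224.4] [121. 246.]
(0.5016, -0.1153, 0.13) [362.9 300.1] [241. 495.]
[326.90327199 280.28033481] [333.49342858 277.73046597] [333.53631713 139.63413631]
```

View pics/sw3.png

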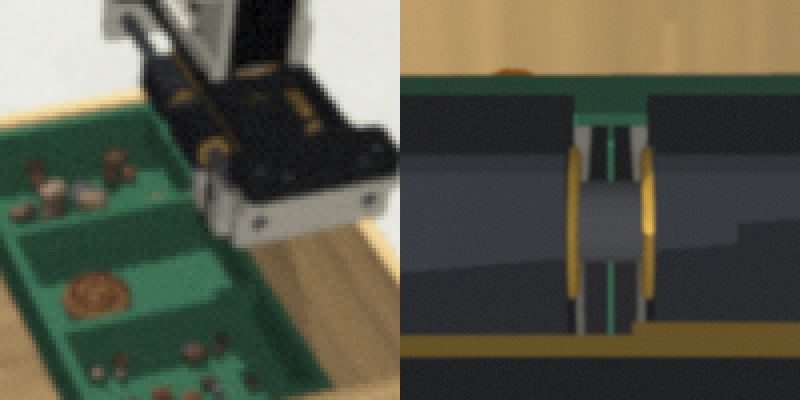

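```bash
python3 - <<'E'
from h import *
w=ctrl.snapshot('wrist');o=ctrl.get_obs()['tool_pos']
R=np.array(w['R']);print('cam',-R.T@w['t'],'fwd',R[2],'right',R[0],'tcp',o)
g=w['color'].astype(int)
for c in [290,300,316,326,340]:
    print(c,[(r,g[r,c].tolist()) for r in range(150,300,6)][:0], 'far wall edges', [r for r in range(60,300) if abs(g[r,c].sum()-g[r-1,c].sum())>60])
for P in [(.7,0,.132),(.69,0,.132),(.69,0,.01),(.6267,0,.13),(.6267,0,.1),(.6207,0,.106),(.507,0,.106)]: print(P,proj(w,P).round(1))
for n,P in [('tcp',o),('fingerface',o+[-.01,0,0]),('pad up',o+[0,0,.04])]: print(n,proj(w,P).round(1))
save(w,'w4')
E
```

```text
cam [0.68510809 0.0024779  0.29846948] fwd [-0.24704688  0.00480125 -0.96899164] right [-2.03355346e-02 -9.99793185e-01  2.30732866e-04] tcp [0.61951545 0.00281325 0.11257967]
290 [] far wall edges [85, 86, 120, 121, 127, 257, 258]
300 [] far wall edges [85, 120, 121, 127, 257, 258, 259]
316 [] far wall edges [79, 80, 120, 121, 257, 258]
326 [] far wall edges [79, 120, 257, 258]
340 [] far wall edges [77, 78, 120, 126, 127, 193, 194, 257, 258, 259]
(0.7, 0, 0.132) [330.6  93.3]
(0.69, 0, 0.132) [331.1 121.4]
(0.69, 0, 0.01) [328.4 127.1]
(0.6267, 0, 0.13) [333.5 278.1]
(0.6267, 0, 0.1) [332.3 258. ]
(0.6207, 0, 0.106) [332.7 273.5]
(0.507, 0, 0.106) [336.1 473.6]
tcp [327.  280.6]
fingerface [327.4 300.7]
pad up [327.5 316.4]
```

View pics/w4.png

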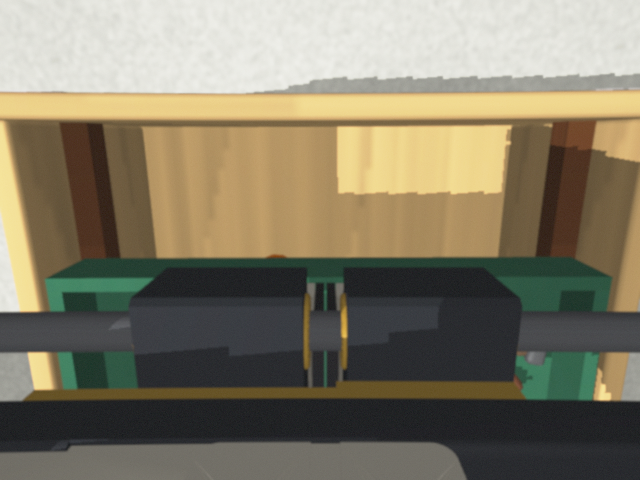

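The wrist view shows the till wall's outer face at rows 258–278 between the boxes, with the fingers starting near row 283. I compare against w1 numerically to see where the fingertips end in the picture.

```bash
python3 - <<'E'
import cv2
a=cv2.imread('pics/w1.png')[:,:,::-1];b=cv2.imread('pics/w4.png')[:,:,::-1]
for nm,im,cs in [('w1',a,(299,303,310,318,327,338,346,352)),('w4',b,(309,313,318,322,325,329,333,338))]:
    print(nm,cs)
    for r in range(250,312,3): print(r,[tuple(int(v) for v in im[r,c]) for c in cs])
    print(380,[tuple(int(v) for v in im[380,c]) for c in cs])
E
```

```text
w1 (299, 303, 310, 318, 327, 338, 346, 352)
250 [(177, 146, 98), (179, 147, 99), (183, 150, 101), (179, 148, 99), (172, 141, 95), (168, 140, 96), (171, 141, 94), (179, 149, 100)]
253 [(176, 145, 98), (177, 146, 99), (181, 150, 100), (179, 147, 97), (173, 141, 97), (169, 140, 94), (172, 141, 97), (180, 148, 99)]
256 [(175, 145, 98), (176, 147, 97), (182, 151, 102), (177, 145, 96), (171, 140, 95), (171, 141, 95), (171, 142, 95), (179, 147, 98)]
259 [(175, 143, 96), (177, 146, 99), (182, 149, 100), (180, 149, 100), (172, 142, 96), (171, 141, 95), (172, 141, 97), (180, 148, 100)]
262 [(175, 144, 97), (176, 146, 98), (182, 149, 100), (179, 147, 99), (171, 142, 95), (169, 139, 93), (171, 142, 95), (179, 148, 99)]
265 [(166, 127, 81), (173, 141, 93), (181, 148, 101), (177, 148, 99), (172, 141, 95), (170, 142, 95), (173, 142, 94), (182, 150, 102)]
268 [(139, 86, 40), (154, 115, 73), (174, 144, 97), (174, 143, 96), (168, 138, 93), (167, 139, 93), (175, 143, 97), (179, 147, 99)]
271 [(87, 65, 39), (96, 79, 53), (116, 104, 72), (114, 102, 71), (110, 99, 71), (110, 102, 71), (117, 106, 74), (114
[... 3763 characters left out ...]
7, 43), (98, 97, 90), (30, 28, 28), (34, 35, 37), (51, 94, 73), (28, 28, 29), (26, 29, 28), (105, 101, 94)]
301 [(103, 84, 48), (98, 96, 88), (29, 27, 33), (31, 30, 30), (54, 93, 73), (30, 32, 34), (30, 28, 31), (104, 101, 90)]
304 [(100, 82, 44), (91, 90, 84), (29, 34, 32), (30, 33, 31), (53, 94, 75), (30, 29, 29), (31, 32, 32), (105, 101, 93)]
307 [(104, 85, 46), (88, 84, 79), (32, 34, 32), (29, 31, 30), (55, 96, 74), (28, 28, 29), (32, 30, 30), (103, 96, 89)]
310 [(96, 79, 43), (68, 67, 65), (40, 39, 42), (36, 36, 40), (49, 76, 61), (45, 45, 46), (44, 42, 47), (81, 80, 74)]
380 [(95, 92, 86), (47, 47, 47), (39, 41, 41), (41, 43, 46), (57, 98, 78), (42, 42, 42), (40, 38, 44), (79, 73, 61)]
```

```bash
python3 - <<'E'
from h import *
s=ctrl.snapshot('side')
for uv in [(437,242),(399.5,251),(397,249),(389,230)]:
    o,d=pix2ray(s,uv)
    for y in (-.094,-.02,.003): k=(y-o[1])/d[1];print(uv,y,(o+k*d).round(4))
w=ctrl.snapshot('wrist')
print('row283 ray'); 
for z in (.1126,.12,.13,.14,.15,.16): print(z,atz(w,(327,283),z).round(4))
print(w['camera_matrix'])
E
```

```text
(437, 242) -0.094 [ 0.6536 -0.094   0.2165]
(437, 242) -0.02 [ 0.7074 -0.02    0.1392]
(437, 242) 0.003 [0.7241 0.003  0.1151]
(399.5, 251) -0.094 [ 0.5771 -0.094   0.2157]
(399.5, 251) -0.02 [ 0.6204 -0.02    0.1383]
(399.5, 251) 0.003 [0.6339 0.003  0.1143]
(397, 249) -0.094 [ 0.5714 -0.094   0.2223]
(397, 249) -0.02 [ 0.6139 -0.02    0.1458]
(397, 249) 0.003 [0.6271 0.003  0.1221]
(389, 230) -0.094 [ 0.5506 -0.094   0.273 ]
(389, 230) -0.02 [ 0.5903 -0.02    0.2034]
(389, 230) 0.003 [0.6026 0.003  0.1817]
row283 ray
0.1126 [0.6184 0.0028 0.1126]
0.12 [0.621  0.0028 0.12  ]
0.13 [0.6246 0.0028 0.13  ]
0.14 [0.6282 0.0028 0.14  ]
0.15 [0.6318 0.0027 0.15  ]
0.16 [0.6354 0.0027 0.16  ]
[[421.78069035   0.         324.90342318]
 [  0.         421.78069035 242.70168573]
 [  0.           0.           1.        ]]
```

The body underside measured from the side camera (z≈0.215) and the fingertip row in the wrist view both show that the real fingertips are about 33 mm higher than the reported TCP. They passed above the lip, which fits with no contact. I back off, then go down by that amount.

>>> carry_out:
  deltas:
    - [[0.05,0,-0.02,0,-1],[0.1,0,-0.02,0,-1],[0.15,0,-0.02,0,-1],[0.2,0,-0.02,0,-1],[0.2,0,-0.02,0,-1]]

```text
clock: 7.1
tool_pos: [0.6608, 0.0018, 0.1159]
orientation: [180.0, 0.0, -1.2]
force: [-0.3, 0.2, -0.6]
opening: 0.0005
gripper_force: 0.0
```

>>> carry_out:
  deltas:
    - [[0,0,0.05,0,-1],[0,0,0.1,0,-1],[0,0,0.14,0,-1],[0,0,0.18,0,-1],[0,0,0.18,0,-1]]

```text
clock: 7.6
tool_pos: [0.6584, 0.0019, 0.0789]
orientation: [180.0, 0.1, -1.2]
force: [-0.8, 0.4, -0.4]
opening: 0.0003
gripper_force: 0.0
```

>>> carry_out:
  deltas:
    - [[-0.02,0,0,0,-1],[-0.035,0,0,0,-1],[-0.045,0,0,0,-1],[-0.055,0,0,0,-1],[-0.065,0,0,0,-1]]

```text
clock: 8.1
tool_pos: [0.6465, 0.0023, 0.0809]
orientation: [-180.0, -0.0, -1.2]
force: [0.3, 0.3, -1.0]
opening: -0.0
gripper_force: 0.0
```

```bash
python3 - <<'E'
from h import *
o=ctrl.get_obs();print(o['tool_pos'],o['force'])
w=ctrl.snapshot('wrist');g=w['color']
for r in range(190,300,6): print(r,[tuple(int(v) for v in g[r,c]) for c in (318,325,333)])
print('lip',proj(w,[.6267,0,.13]),proj(w,[.6267,0,.10]))
save({'color':g[150:400,200:460]},'w5')
E
```

```text
[0.64645187 0.00232245 0.08092382] [ 0.32509939  0.32337907 -0.95745629]
190 [(175, 143, 97), (174, 144, 96), (174, 144, 96)]
196 [(171, 141, 95), (171, 140, 95), (169, 140, 95)]
202 [(136, 112, 76), (138, 114, 76), (138, 116, 78)]
208 [(173, 143, 96), (172, 143, 96), (171, 140, 97)]
214 [(172, 143, 96), (172, 142, 96), (168, 138, 92)]
220 [(174, 145, 96), (172, 142, 95), (170, 140, 94)]
226 [(171, 141, 95), (172, 142, 96), (169, 139, 93)]
232 [(174, 145, 97), (174, 142, 97), (170, 141, 96)]
238 [(173, 143, 97), (172, 142, 95), (169, 140, 94)]
244 [(171, 142, 96), (170, 141, 94), (169, 140, 93)]
250 [(175, 143, 97), (169, 140, 93), (167, 136, 92)]
256 [(172, 143, 96), (171, 141, 96), (168, 138, 92)]
262 [(171, 142, 96), (169, 141, 95), (169, 138, 93)]
268 [(172, 143, 94), (170, 142, 96), (169, 140, 93)]
274 [(172, 142, 94), (171, 141, 95), (168, 138, 94)]
280 [(172, 142, 96), (170, 140, 94), (167, 137, 93)]
286 [(30, 30, 32), (150, 126, 86), (40, 36, 34)]
292 [(30, 30, 30), (144, 118, 82), (28, 31, 30)]
298 [(31, 34, 35), (119, 100, 71), (30, 31, 35)]
lip [334.96597209 377.23631858] [333.34499071 338.519897  ]
```

>>> carry_out:
  deltas:
    - [[-0.008,0,0,0,-1],[-0.016,0,0,0,-1],[-0.022,0,0,0,-1],[-0.028,0,0,0,-1],[-0.034,0,0,0,-1]]

```text
clock: 8.65
tool_pos: [0.6396, 0.0024, 0.0805]
orientation: [180.0, 0.0, -1.2]
force: [-0.6, 0.2, -0.1]
opening: 0.0005
gripper_force: 0.0
```

>>> carry_out:
  deltas:
    - [[-0.006,0,0,0,-1],[-0.012,0,0,0,-1],[-0.018,0,0,0,-1],[-0.024,0,0,0,-1],[-0.03,0,0,0,-1]]

```text
clock: 9.15
tool_pos: [0.6338, 0.0026, 0.0806]
orientation: [-180.0, -0.0, -1.2]
force: [2.5, -0.2, -0.7]
opening: 0.0004
gripper_force: 1.3
```

>>> carry_out:
  deltas:
    - [[-0.006,0,0,0,-1],[-0.012,0,0,0,-1],[-0.018,0,0,0,-1],[-0.024,0,0,0,-1],[-0.03,0,0,0,-1]]

```text
clock: 9.65
tool_pos: [0.6277, 0.0027, 0.0806]
orientation: [-180.0, -0.0, -1.2]
force: [3.5, 0.3, -0.1]
opening: 0.0007
gripper_force: 1.4
```

```bash
python3 -c "
from h import *
till()"
```

```text
ammonite moved rows 5.91 cols 0 score 0.87 mm 10.8
9.7 [0.6275 0.0027 0.0806] [ 2.89 -0.5  -1.18]
```

Contact at 2.5–3.5 N; the till moves and the ammonite rides along. I draw it on.

>>> carry_out:
  deltas:
    - [[-0.008,0,0,0,-1],[-0.019,0,0,0,-1],[-0.032,0,0,0,-1],[-0.046,0,0,0,-1],[-0.06,0,0,0,-1]]

```text
clock: 10.2
tool_pos: [0.6155, 0.0029, 0.0806]
orientation: [-180.0, -0.0, -1.2]
force: [3.0, -0.1, -0.5]
opening: 0.0006
gripper_force: 1.5
```

>>> carry_out:
  deltas:
    - [[-0.014,0,0,0,-1],[-0.028,0,0,0,-1],[-0.042,0,0,0,-1],[-0.056,0,0,0,-1],[-0.07,0,0,0,-1]]

```text
clock: 10.7
tool_pos: [0.6015, 0.0032, 0.0806]
orientation: [-180.0, -0.0, -1.2]
force: [2.5, 0.0, -0.6]
opening: 0.0001
gripper_force: 1.6
```

>>> carry_out:
  deltas:
    - [[-0.014,0,0,0,-1],[-0.028,0,0,0,-1],[-0.042,0,0,0,-1],[-0.056,0,0,0,-1],[-0.07,0,0,0,-1]]

```text
clock: 11.2
tool_pos: [0.5876, 0.0035, 0.0806]
orientation: [-180.0, -0.0, -1.2]
force: [3.2, -0.2, -0.6]
opening: 0.0005
gripper_force: 1.7
```

>>> carry_out:
  deltas:
    - [[-0.012,0,0,0,-1],[-0.022,0,0,0,-1],[-0.031,0,0,0,-1],[-0.039,0,0,0,-1],[-0.046,0,0,0,-1]]

```text
clock: 11.7
tool_pos: [0.5785, 0.0037, 0.0806]
orientation: [-180.0, -0.0, -1.2]
force: [3.4, -0.2, 0.1]
opening: -0.0
gripper_force: 1.7
```

```bash
python3 -c "
from h import *
s=till()
o=ctrl.get_obs();print(o['force'])
b=s['color'].astype(int)
for c in (300,330,374): print(c,[(r,b[r,c].tolist()) for r in range(222,250,2)])
"
```

```text
ammonite moved rows 31.42 cols 0 score 0.75 mm 57.5
11.75 [0.5782 0.0037 0.0806] [ 2.65 -0.27  0.4 ]
[ 2.65253944 -0.27369306  0.40380278]
300 [(222, [30, 82, 56]), (224, [31, 78, 52]), (226, [30, 81, 54]), (228, [18, 46, 31]), (230, [91, 78, 45]), (232, [119, 95, 53]), (234, [122, 99, 56]), (236, [123, 97, 56]), (238, [123, 98, 55]), (240, [27, 25, 19]), (242, [16, 18, 16]), (244, [65, 49, 16]), (246, [130, 122, 114]), (248, [162, 134, 81])]
330 [(222, [31, 83, 56]), (224, [24, 66, 45]), (226, [31, 81, 54]), (228, [17, 39, 28]), (230, [112, 92, 53]), (232, [129, 104, 59]), (234, [130, 104, 59]), (236, [129, 103, 59]), (238, [128, 103, 58]), (240, [128, 102, 57]), (242, [128, 102, 59]), (244, [129, 102, 58]), (246, [110, 106, 98]), (248, [179, 147, 84])]
374 [(222, [31, 83, 54]), (224, [28, 73, 50]), (226, [32, 82, 57]), (228, [10, 30, 20]), (230, [201, 163, 96]), (232, [201, 164, 97]), (234, [199, 164, 95]), (236, [199, 163, 94]), (238, [152, 123, 71]), (240, [16, 17, 16]), (242, [29, 26, 16]), (244, [136, 99, 23]), (246, [152, 148, 139]), (248, [194, 158, 90])]
```

>>> carry_out:
  deltas:
    - [[-0.01,0,0,0,-1],[-0.02,0,0,0,-1],[-0.03,0,0,0,-1],[-0.04,0,0,0,-1],[-0.05,0,0,0,-1]]

```text
clock: 12.25
tool_pos: [0.5684, 0.0039, 0.0806]
orientation: [180.0, -0.0, -1.2]
force: [3.4, 0.3, 0.8]
opening: 0.0006
gripper_force: 1.8
```

>>> carry_out:
  deltas:
    - [[-0.004,0,0,0,-1],[-0.008,0,0,0,-1],[-0.012,0,0,0,-1],[-0.015,0,0,0,-1],[-0.018,0,0,0,-1]]

```text
clock: 12.75
tool_pos: [0.565, 0.004, 0.0806]
orientation: [-180.0, -0.0, -1.2]
force: [4.2, -0.7, 1.2]
opening: 0.0004
gripper_force: 1.9
```

```bash
python3 -c "
from h import *
s=till()
b=s['color'].astype(int)
for c in (300,374): print(c,[(r,b[r,c].tolist()) for r in range(230,246,1)])
"
```

```text
ammonite moved rows 38.52 cols 0 score 0.75 mm 70.5
12.8 [0.5649 0.004  0.0806] [ 3.27 -0.79  1.34]
300 [(230, [30, 81, 53]), (231, [28, 72, 48]), (232, [28, 69, 47]), (233, [28, 79, 52]), (234, [29, 75, 52]), (235, [19, 50, 34]), (236, [41, 46, 29]), (237, [91, 78, 44]), (238, [119, 96, 54]), (239, [88, 71, 40]), (240, [27, 25, 18]), (241, [14, 14, 14]), (242, [13, 16, 13]), (243, [19, 18, 12]), (244, [64, 47, 13]), (245, [92, 67, 21])]
374 [(230, [27, 70, 47]), (231, [24, 65, 45]), (232, [29, 80, 55]), (233, [30, 80, 54]), (234, [24, 64, 45]), (235, [14, 36, 25]), (236, [134, 110, 63]), (237, [195, 160, 91]), (238, [149, 121, 69]), (239, [37, 34, 23]), (240, [16, 17, 17]), (241, [16, 17, 18]), (242, [27, 24, 16]), (243, [100, 72, 18]), (244, [133, 96, 24]), (245, [145, 133, 117])]
```

>>> carry_out:
  deltas:
    - [[-0.0025,0,0,0,-1],[-0.005,0,0,0,-1],[-0.0075,0,0,0,-1],[-0.01,0,0,0,-1],[-0.0125,0,0,0,-1]]

```text
clock: 13.3
tool_pos: [0.5624, 0.004, 0.0806]
orientation: [-180.0, -0.0, -1.2]
force: [4.4, 0.2, 1.3]
opening: 0.0009
gripper_force: 2.0
```

>>> carry_out:
  deltas:
    - [[-0.0015,0,0,0,-1],[-0.003,0,0,0,-1],[-0.0045,0,0,0,-1],[-0.006,0,0,0,-1],[-0.0075,0,0,0,-1]]

```text
clock: 13.8
tool_pos: [0.5609, 0.004, 0.0806]
orientation: [-180.0, -0.0, -1.2]
force: [5.2, 0.1, 1.3]
opening: 0.0005
gripper_force: 2.0
```

>>> carry_out:
  deltas:
    - [[-0.0015,0,0,0,-1],[-0.003,0,0,0,-1],[-0.0045,0,0,0,-1]]

```text
clock: 14.1
tool_pos: [0.56, 0.0041, 0.0806]
orientation: [-180.0, -0.0, -1.2]
force: [4.1, 0.4, 1.3]
opening: 0.0004
gripper_force: 2.1
```

>>> carry_out:
  deltas:
    - [[-0.0015,0,0,0,-1],[-0.003,0,0,0,-1],[-0.0045,0,0,0,-1]]

```text
clock: 14.4
tool_pos: [0.5591, 0.0041, 0.0806]
orientation: [180.0, -0.0, -1.2]
force: [4.3, 0.3, 1.3]
opening: 0.0005
gripper_force: 2.1
```

>>> carry_out:
  deltas:
    - [[-0.0015,0,0,0,-1],[-0.003,0,0,0,-1],[-0.0045,0,0,0,-1]]

```text
clock: 14.7
tool_pos: [0.5582, 0.0041, 0.0806]
orientation: [-180.0, -0.0, -1.2]
force: [4.4, -0.0, 2.2]
opening: 0.0002
gripper_force: 2.1
```

>>> carry_out:
  deltas:
    - [[-0.0015,0,0,0,-1],[-0.003,0,0,0,-1],[-0.0045,0,0,0,-1]]

```text
clock: 15.0
tool_pos: [0.5578, 0.0043, 0.0806]
orientation: [-180.0, -0.0, -1.2]
force: [6.9, -0.1, 0.0]
opening: 0.0004
gripper_force: 3.1
```

Contact with the buffers has begun (6.9 N). I press a little further in small steps.

>>> carry_out:
  deltas:
    - [[-0.001,0,0,0,-1],[-0.001,0,0,0,-1]]

```text
clock: 15.2
tool_pos: [0.5577, 0.0044, 0.0806]
orientation: [-180.0, -0.1, -1.2]
force: [4.9, 0.1, -0.1]
opening: 0.0006
gripper_force: 3.0
```

>>> carry_out:
  deltas:
    - [[-0.0007,0,0,0,-1],[-0.0007,0,0,0,-1]]

```text
clock: 15.4
tool_pos: [0.5577, 0.0044, 0.0806]
orientation: [-180.0, -0.1, -1.2]
force: [6.9, 0.8, -0.3]
opening: 0.0002
gripper_force: 3.2
```

>>> carry_out:
  deltas:
    - [[-0.001,0,0,0,-1],[-0.002,0,0,0,-1],[-0.002,0,0,0,-1]]

```text
clock: 15.7
tool_pos: [0.5575, 0.0045, 0.0807]
orientation: [-180.0, -0.1, -1.2]
force: [7.0, 1.2, -1.3]
opening: 0.0003
gripper_force: 3.7
```

>>> carry_out:
  deltas:
    - [[-0.001,0,0,0,-1],[-0.002,0,0,0,-1],[-0.002,0,0,0,-1]]

```text
clock: 16.0
tool_pos: [0.5575, 0.0045, 0.0807]
orientation: [-180.0, -0.1, -1.2]
force: [7.2, 0.2, -1.8]
opening: 0.0006
gripper_force: 4.1
```

>>> carry_out:
  deltas:
    - [[-0.001,0,0,0,-1],[-0.002,0,0,0,-1],[-0.003,0,0,0,-1],[-0.003,0,0,0,-1],[-0.003,0,0,0,-1]]

```text
clock: 16.5
tool_pos: [0.5574, 0.0046, 0.0809]
orientation: [-180.0, -0.2, -1.2]
force: [10.0, -0.7, -1.6]
opening: 0.0004
gripper_force: 4.7
```

>>> carry_out:
  deltas:
    - [[0,0,0,0,-1],[0,0,0,0,-1],[0,0,0,0,-1]]

```text
clock: 16.8
tool_pos: [0.5573, 0.0046, 0.0809]
orientation: [-180.0, -0.2, -1.2]
force: [9.1, 0.7, -2.1]
opening: 0.0002
gripper_force: 4.7
```

```bash
python3 - <<'E'
from h import *
s=till();b=s['color'].astype(int)
f=[]
for i in range(4):
    ctrl.snapshot('top');f.append(ctrl.get_obs()['force'])
print(np.mean(f,0))
for c in (300,374): print(c,[(r,b[r,c].tolist()) for r in range(235,246,1)])
E
```

```text
ammonite moved rows 42.55 cols 0 score 0.77 mm 77.9
16.85 [0.5574 0.0046 0.0809] [ 9.42 -0.27 -2.3 ]
[ 9.5264616   0.08183203 -1.95518865]
300 [(235, [32, 80, 53]), (236, [29, 78, 51]), (237, [30, 79, 53]), (238, [30, 80, 53]), (239, [22, 56, 38]), (240, [12, 18, 15]), (241, [13, 14, 14]), (242, [11, 11, 9]), (243, [12, 13, 10]), (244, [61, 46, 16]), (245, [90, 67, 21])]
374 [(235, [24, 64, 43]), (236, [31, 79, 54]), (237, [29, 79, 54]), (238, [25, 63, 43]), (239, [17, 31, 22]), (240, [16, 16, 16]), (241, [15, 16, 17]), (242, [13, 16, 15]), (243, [93, 67, 21]), (244, [131, 94, 23]), (245, [143, 132, 116])]
```

The till is pressed at 9.5 N total, about 5 N of it on the buffers, and held for over 0.5 s. I back off and rise.

>>> carry_out:
  deltas:
    - [[0.005,0,0,0,-1],[0.01,0,0,0,-1],[0.03,0,0,0,-1],[0.06,0,0,0,-1],[0.1,0,0,0,-1]]

```text
clock: 17.55
tool_pos: [0.575, 0.0034, 0.0801]
orientation: [180.0, 0.1, -1.2]
force: [-0.4, 0.3, 0.4]
opening: 0.0005
gripper_force: 0.0
```

>>> carry_out:
  deltas:
    - [[0,0,-0.15,0,-1],[0,0,-0.35,0,-1],[0,0,-0.55,0,-1],[0.1,0,-0.7,0,-1],[0.2,0,-0.8,0,-1]]

```text
clock: 18.05
tool_pos: [0.6167, 0.0028, 0.2438]
orientation: [-180.0, -0.2, -1.2]
force: [0.4, -0.5, 0.1]
opening: 0.0003
gripper_force: 0.0
```

```bash
python3 - <<'E'
from h import *
np.set_printoptions(precision=4,suppress=True)
s=till()
w=ctrl.snapshot('wrist');q=ctrl.snapshot('side')
for nm,c in (('top',s),('wrist',w),('side',q)):
    for n,z in (('vial',.01),):
        for d in ctrl.spot_point(c,n)[:4]: print(nm,n,round(d['p'],2),np.round(d['centre']),atz(c,d['centre'],z))
        for d in ctrl.silhouettes(c,n)[:4]:
            m=d['mask'];print(' sil',round(d['p'],2),m.sum(),np.round(d['centre']))
    hsv=cv2.cvtColor(c['color'],cv2.COLOR_RGB2HSV)
    m=((hsv[...,1]<40)&(hsv[...,2]>120)).astype('uint8')
    n_,l,st,ce=cv2.connectedComponentsWithStats(m)
    for i in range(1,n_):
        if 30<st[i,4]<9000:
            P=atz(c,ce[i],.095)
            if .5<P[0]<.72 and abs(P[1])<.14: print(' white',st[i],P)
save(w,'w6')
E
```

```text
ammonite moved rows 42.28 cols 0 score 0.78 mm 77.4
18.1 [0.6205 0.0026 0.2458] [ 6.34 -0.57  5.85]
top vial 0.56 [312. 167.] [0.5902 0.0451 0.01  ]
top vial 0.35 [332. 178.] [0.5654 0.005  0.01  ]
 sil 0.73 390 [313. 161.]
 white [307 150  18  18 259] [0.5884 0.0383 0.095 ]
wrist vial 0.88 [291. 234.] [0.5895 0.0389 0.01  ]
wrist vial 0.86 [ 55. 350.] [0.4665 0.2988 0.01  ]
 sil 0.72 1898 [ 22. 374.]
 white [ 261  235   45   33 1214] [0.5934 0.0384 0.095 ]
side vial 0.84 [369. 281.] [0.5825 0.0317 0.01  ]
side vial 0.7 [271. 227.] [0.4088 0.2935 0.01  ]
side vial 0.61 [288. 223.] [0.4556 0.2965 0.01  ]
side vial 0.34 [336. 269.] [0.5204 0.0935 0.01  ]
 sil 0.85 389 [376. 260.]
 sil 0.81 301 [266. 210.]
 sil 0.73 309 [288. 206.]
 white [366 247  17  15 192] [0.5866 0.0302 0.095 ]
```

View pics/w6.png

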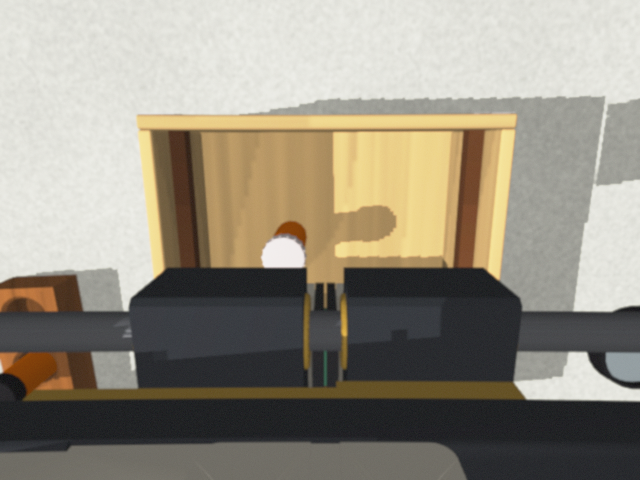

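The wrist view shows the white cap at about (283,256), near case centre-left; top and wrist agree on the vial at about (0.589, 0.038). I move above it with the fingers part open along y.

```bash
python3 -c "
from h import *
go(.589,.038,.12,-1.2)"
```

```text
p [0.6148 0.0028 0.2397] rpy [ 1.7998e+02  9.0000e-02 -1.2000e+00] F [-0.03 -0.05  0.35]
units [-0.1326 -0.1734  0.5986] turn 0.0
```

>>> carry_out:
  deltas:
    - [[-0.04,-0.05,0.12,0,0.36],[-0.08,-0.1,0.24,0,0.36],[-0.11,-0.14,0.36,0,0.36],[-0.133,-0.173,0.48,0,0.36],[-0.133,-0.173,0.53,0,0.36]]

```text
clock: 19.0
tool_pos: [0.5876, 0.0383, 0.1322]
orientation: [180.0, 0.2, -1.2]
force: [0.1, -0.2, 0.0]
opening: 0.0352
gripper_force: 0.0
```

>>> carry_out:
  deltas:
    - [[0,0,0,0,0.36],[0,0,0,0,0.36],[0,0,0,0,0.36]]

```text
clock: 19.3
tool_pos: [0.5907, 0.038, 0.1359]
orientation: [-180.0, -0.1, -1.2]
force: [-0.2, -0.8, 0.4]
opening: 0.0569
gripper_force: 0.0
```

```bash
python3 - <<'E'
from h import *
o=ctrl.get_obs();print(o['tool_pos'],o['opening'])
w=ctrl.snapshot('wrist')
g=w['color'];hsv=cv2.cvtColor(g,cv2.COLOR_RGB2HSV)
m=((hsv[...,1]<45)&(hsv[...,2]>120)).astype('uint8')
n_,l,st,ce=cv2.connectedComponentsWithStats(m)
for i in range(1,n_):
    if 30<st[i,4]<20000: print(st[i],ce[i].round(1),atz(w,ce[i],.095).round(4))
for d in ctrl.spot_point(w,'vial')[:3]: print(d['p'],d['centre'],atz(w,d['centre'],.01))
print('pred cap',proj(w,[.589,.038,.095]),proj(w,[.607,.038,.095]),'grasp',proj(w,o['tool_pos']+[0,0,.03]))
for r in range(200,400,12): print(r,[tuple(int(v) for v in g[r,c]) for c in (250,290,327,360,400)])
s=till()
save(w,'w7')
E
```

```text
[0.59070282 0.03795246 0.13586339] 0.056946146593553015
[ 292  225   66   65 3268] [324.6 257. ] [0.5903 0.0391 0.095 ]
[426 301   7   8  37] [428.8 305.1] [ 0.5604 -0.0202  0.095 ]
[217 302   9   7  37] [220.9 305. ] [0.5629 0.0992 0.095 ]
[193 329  44   3 116] [213.1 329.9] [0.5475 0.105  0.095 ]
[297 329  47   3 115] [317.7 329.9] [0.5461 0.044  0.095 ]
0.86 [324.8, 226.7] [0.58954071 0.03901262 0.01      ]
pred cap [326.56129522 259.24135196] [325.92028698 227.82538297] grasp [327.24511531 305.80314751]
200 [(183, 151, 101), (186, 153, 102), (178, 145, 98), (175, 145, 97), (181, 149, 97)]
212 [(183, 150, 103), (188, 156, 103), (136, 68, 10), (174, 144, 95), (182, 151, 102)]
224 [(184, 153, 102), (186, 153, 102), (128, 98, 90), (173, 142, 95), (179, 148, 99)]
236 [(193, 161, 106), (185, 152, 101), (241, 238, 236), (175, 143, 97), (207, 170, 113)]
248 [(195, 162, 109), (186, 152, 102), (242, 237, 237), (172, 142, 95), (241, 218, 145)]
260 [(193, 160, 108), (188, 156, 104), (242, 237, 236), (185, 153, 102), (178, 145, 98)]
272 [(193, 160, 105), (185, 152, 100), (241, 237, 236), (189
[... 220 characters left out ...]
 152, 103), (183, 150, 99), (189, 154, 102), (28, 26, 30)]
320 [(84, 87, 91), (85, 85, 88), (83, 83, 88), (85, 87, 90), (70, 69, 72)]
332 [(75, 76, 79), (75, 76, 79), (95, 96, 101), (71, 73, 75), (72, 76, 76)]
344 [(70, 70, 74), (70, 70, 72), (73, 74, 76), (71, 71, 74), (71, 72, 75)]
356 [(34, 60, 48), (35, 63, 51), (36, 61, 49), (41, 66, 50), (32, 60, 46)]
368 [(65, 126, 97), (67, 129, 99), (67, 127, 95), (65, 128, 98), (67, 129, 99)]
380 [(47, 84, 65), (156, 132, 104), (48, 87, 68), (53, 94, 74), (68, 130, 100)]
392 [(100, 80, 39), (103, 85, 44), (100, 83, 37), (102, 83, 39), (102, 80, 39)]
ammonite moved rows 42.28 cols 0 score 0.79 mm 77.4
19.45 [0.5903 0.0379 0.1355] [-0.06  0.13 -0.06]
```

The whole cap is visible and centred within 1 mm of the tool. I descend onto it.

>>> carry_out:
  deltas:
    - [[0,-0.005,0.1,0,0.36],[0,-0.005,0.2,0,0.36],[0,-0.005,0.3,0,0.36],[0,-0.005,0.38,0,0.36],[0,-0.005,0.43,0,0.36]]

```text
clock: 19.95
tool_pos: [0.5894, 0.0388, 0.0477]
orientation: [180.0, 0.0, -1.2]
force: [-0.1, 0.4, 0.4]
opening: 0.0597
gripper_force: 0.0
```

>>> carry_out:
  deltas:
    - [[0,0,0.015,0,0.36],[0,0,0.03,0,0.36],[0,0,0.035,0,0.36],[0,0,0.035,0,0.36]]

```text
clock: 20.35
tool_pos: [0.5901, 0.0391, 0.0421]
orientation: [-180.0, -0.1, -1.2]
force: [0.0, -0.1, 0.5]
opening: 0.0594
gripper_force: 0.0
```

>>> carry_out:
  deltas:
    - [[0,0,0,0,-1],[0,0,0,0,-1],[0,0,0,0,-1],[0,0,0,0,-1],[0,0,0,0,-1]]

```text
clock: 20.85
tool_pos: [0.5898, 0.039, 0.0417]
orientation: [-180.0, -0.0, -1.2]
force: [0.4, -0.3, 0.7]
opening: 0.0349
gripper_force: 30.0
```

>>> carry_out:
  deltas:
    - [[0,0,0,0,-1],[0,0,0,0,-1],[0,0,-0.01,0,-1],[0,0,-0.03,0,-1],[0,0,-0.05,0,-1]]

```text
clock: 21.35
tool_pos: [0.5896, 0.039, 0.0518]
orientation: [180.0, 0.0, -1.2]
force: [0.7, 0.0, -1.0]
opening: 0.0351
gripper_force: 30.0
```

Held (35 mm opening, 30 N). I lift.

>>> carry_out:
  deltas:
    - [[0,0,-0.15,0,-1],[0,0,-0.32,0,-1],[0,0,-0.5,0,-1],[0,0,-0.68,0,-1],[0,0,-0.8,0,-1]]

```text
clock: 21.85
tool_pos: [0.5904, 0.0391, 0.215]
orientation: [-179.9, -0.2, -1.2]
force: [0.5, 0.1, -0.4]
opening: 0.035
gripper_force: 30.0
```

>>> carry_out:
  deltas:
    - [[0,0,0,0,-1],[0,0,0,0,-1]]

```text
clock: 22.05
tool_pos: [0.5897, 0.0392, 0.2122]
orientation: [-180.0, -0.1, -1.2]
force: [0.1, -0.1, -1.7]
opening: 0.035
gripper_force: 30.0
```

```bash
python3 - <<'E'
from h import *
s=till()
for n in ('rack_hole2','vial_a'):
  for d in ctrl.spot_point(s,n)[:4]: print(n,round(d['p'],2),np.round(d['centre']),atz(s,d['centre'],.04 if n!='vial_a' else .008).round(4))
go(.5175,.2985,.215,0.5)
E
```

```text
ammonite moved rows 42.28 cols 0 score 0.79 mm 77.4
22.1 [0.5892 0.039  0.2111] [ 0.84  1.15 -1.01]
rack_hole2 0.57 [119. 221.] [0.4845 0.4369 0.04  ]
vial_a 0.54 [315. 146.] [0.6369 0.0383 0.008 ]
p [0.589  0.0389 0.2104] rpy [ 1.7997e+02  1.1000e-01 -1.2000e+00] F [-0.63 -0.52 -0.71]
units [-0.3845 -1.2903 -0.023 ] turn -0.0047
```

>>> carry_out:
  deltas:
    - [[-0.03,-0.1,0,0,-1],[-0.07,-0.23,0,0,-1],[-0.11,-0.37,0,0,-1],[-0.15,-0.51,0,0,-1],[-0.19,-0.65,0,0,-1]]

```text
clock: 22.7
tool_pos: [0.5536, 0.1705, 0.2104]
orientation: [179.9, 0.1, -1.2]
force: [0.5, 0.4, -0.4]
opening: 0.0351
gripper_force: 30.0
```

>>> carry_out:
  deltas:
    - [[-0.04,-0.14,0,0,-1],[-0.08,-0.28,0,0,-1],[-0.12,-0.41,0,-0.0047,-1],[-0.16,-0.54,0,-0.0047,-1],[-0.19,-0.64,0,-0.0047,-1]]

```text
clock: 23.2
tool_pos: [0.5182, 0.2997, 0.2103]
orientation: [179.9, 0.1, 0.5]
force: [0.3, -0.2, -1.1]
opening: 0.0349
gripper_force: 30.0
```

>>> carry_out:
  deltas:
    - [[0,0,0,0,-1],[0,0,0,0,-1]]

```text
clock: 23.4
tool_pos: [0.5186, 0.2986, 0.2105]
orientation: [179.9, 0.1, 0.6]
force: [-0.1, -0.4, -0.6]
opening: 0.0349
gripper_force: 30.0
```

```bash
python3 - <<'E'
from h import *
o=ctrl.get_obs();print(o['tool_pos'],o['orientation'],o['opening'])
w=ctrl.snapshot('wrist');s=ctrl.snapshot('side');t=ctrl.snapshot('top')
for n in ('rack_hole2','vial','rack'):
  for d in ctrl.spot_point(w,n)[:3]: print(n,round(d['p'],2),np.round(d['centre']),atz(w,d['centre'],.04 if n!='vial' else .008).round(4))
for d in ctrl.spot_point(s,'rack_hole2')[:3]: print('side',round(d['p'],2),np.round(d['centre']),atz(s,d['centre'],.04).round(4))
C=lambda P:proj(w,P).round(0)
print('hole',C([.5175,.2985,.04]),'far edge',C([.537,.2985,.04]),'rack corners',C([.5475,.3325,.04]),C([.5475,.2665,.04]))
A=w['color'][100:400,100:560]; save({'color':cv2.resize(A,(782,510))},'w8')
E
```

```text
[0.5185927  0.29855632 0.21046063] [1.79916089e+02 8.26658865e-02 5.53115698e-01] 0.034911037042643936
rack_hole2 0.98 [163. 253.] [0.4823 0.4404 0.04  ]
rack_hole2 0.61 [325. 211.] [0.5212 0.2991 0.04  ]
vial 0.75 [326. 261.] [0.4663 0.2973 0.008 ]
side 0.96 [311. 211.] [0.5192 0.2921 0.04  ]
side 0.75 [232. 233.] [0.3047 0.2655 0.04  ]
side 0.74 [284. 186.] [0.4788 0.424  0.04  ]
hole [326. 215.] far edge [326. 192.] rack corners [286. 179.] [364. 180.]
```

View pics/w8.png

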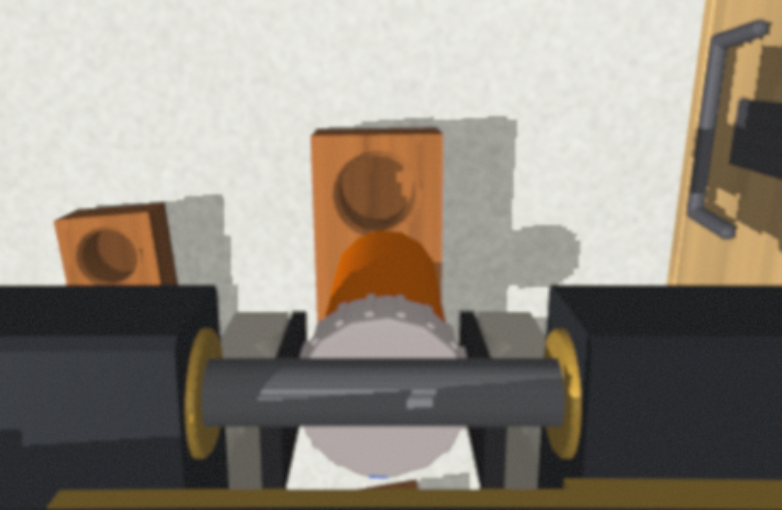

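The wrist crop shows the free hole at about (375,192), roughly 4 mm left (+y) of my estimate, with the vial held upright between the pads. I shift, lower part way and measure again.

>>> carry_out:
  deltas:
    - [[0,-0.01,0.08,0,-1],[0,-0.018,0.18,0,-1],[0,-0.018,0.28,0,-1],[0,-0.018,0.36,0,-1],[0,-0.018,0.4,0,-1]]

```text
clock: 24.25
tool_pos: [0.5186, 0.3014, 0.1301]
orientation: [179.9, 0.1, 0.5]
force: [-0.9, 0.7, 0.0]
opening: 0.035
gripper_force: 30.0
```

>>> carry_out:
  deltas:
    - [[0,0,0,0,-1],[0,0,0,0,-1],[0,0,0,0,-1]]

```text
clock: 24.55
tool_pos: [0.5197, 0.3026, 0.1327]
orientation: [-179.9, -0.1, 0.5]
force: [0.9, -0.4, -0.9]
opening: 0.0352
gripper_force: 30.0
```

```bash
cat > hole.py <<'E'
from h import *
o=ctrl.get_obs();p=o['tool_pos'];print(p,o['orientation'][2],o['force'])
w=ctrl.snapshot('wrist');g=w['color'];hsv=cv2.cvtColor(g,cv2.COLOR_RGB2HSV)
vb=p[2]-.0317
R=np.array(w['R']);C=-R.T@w['t'];print('cam',C)
print('pred rack far edge row',proj(w,[.5475,.3,.04]),'axis@.04',proj(w,[p[0],p[1],.04]),'axis@bottom',proj(w,[p[0],p[1],vb]))
m=(hsv[...,1]>70).astype('uint8')
r0=int(proj(w,[.5475,.3,.04])[1])
for r in range(max(r0+6,5),r0+60,9):
    c=np.where(m[r,220:440])[0]+220
    if len(c):
        a,b=atz(w,(c[0],r),.04),atz(w,(c[-1],r),.04)
        print(r,c[0],c[-1],'world y',a[1].round(4),b[1].round(4),'mid',((a+b)/2)[:2].round(4),'w',(a[1]-b[1]).round(4))
for c in (290,300,310,325,340,350):
    rr=np.where(m[:,c])[0]; 
    if len(rr): print('col',c,'far edge row',rr[0],atz(w,(c,rr[0]),.04).round(4))
s=None
for d in ctrl.spot_point(w,'rack_hole2')[:3]: print('hole',round(d['p'],2),np.round(d['centre'],1),atz(w,d['centre'],.04).round(4))
v=hsv[...,2].astype(int)
for r in range(r0,r0+120,6): print(r,v[r,270:380:4].tolist())
E
python3 hole.py
```

```text
[0.51965749 0.30256902 0.13266027] 0.49904369857372405 [ 0.88334977 -0.40448903 -0.86288599]
cam [0.58503969 0.30397908 0.31860071]
pred rack far edge row [330.74191554 194.22108323] axis@.04 [326.43487014 235.14792263] axis@bottom [326.73960429 261.03173513]
200 278 376 world y 0.335 0.2699 mid [0.5436 0.3024] w 0.0651
209 278 376 world y 0.3351 0.2697 mid [0.5376 0.3024] w 0.0654
218 279 376 world y 0.3345 0.2694 mid [0.5315 0.302 ] w 0.0651
227 279 376 world y 0.3346 0.2692 mid [0.5253 0.3019] w 0.0654
236 279 375 world y 0.3347 0.2696 mid [0.5191 0.3022] w 0.0651
245 280 375 world y 0.3342 0.2694 mid [0.5128 0.3018] w 0.0648
col 290 far edge row 188 [0.5513 0.3269 0.04  ]
col 300 far edge row 188 [0.5514 0.3203 0.04  ]
col 310 far edge row 188 [0.5515 0.3137 0.04  ]
col 325 far edge row 187 [0.5522 0.3038 0.04  ]
col 340 far edge row 187 [0.5523 0.294  0.04  ]
col 350 far edge row 187 [0.5524 0.2874 0.04  ]
hole 0.7 [328.7 240. ] [0.5163 0.301  0.04  ]
194 [226, 229, 174, 166, 166, 162, 164, 165, 169, 171, 171, 163, 143, 163, 168, 170, 175, 165, 177, 179, 174, 171, 170, 170, 176,
[... 2042 characters left out ...]
]
284 [179, 57, 57, 187, 194, 185, 126, 122, 119, 124, 124, 142, 165, 127, 126, 126, 156, 141, 124, 121, 121, 125, 123, 178, 187, 114, 45, 81]
290 [45, 35, 36, 187, 156, 118, 122, 165, 139, 154, 170, 178, 178, 179, 181, 181, 180, 167, 150, 132, 132, 138, 119, 119, 124, 71, 32, 33]
296 [26, 33, 30, 183, 120, 120, 139, 173, 178, 177, 177, 179, 179, 177, 178, 178, 179, 178, 178, 181, 180, 152, 122, 120, 119, 61, 31, 26]
302 [33, 32, 70, 123, 151, 179, 179, 176, 180, 179, 179, 178, 177, 179, 179, 178, 178, 177, 180, 177, 179, 178, 177, 147, 160, 63, 26, 30]
308 [34, 29, 116, 136, 179, 177, 177, 179, 177, 179, 179, 177, 178, 178, 178, 178, 177, 178, 179, 178, 180, 176, 175, 178, 169, 118, 73, 35]
```

Hole centre fits at about (324.5, 236) px, giving (0.518, 0.3035). The vial axis is within 1.5 mm of that. I correct and lower just above the rack.

>>> carry_out:
  deltas:
    - [[-0.003,-0.005,0.05,0,-1],[-0.004,-0.005,0.12,0,-1],[-0.004,-0.005,0.19,0,-1],[-0.004,-0.005,0.23,0,-1],[-0.004,-0.005,0.25,0,-1]]

```text
clock: 25.15
tool_pos: [0.5178, 0.3027, 0.0802]
orientation: [179.9, 0.1, 0.5]
force: [0.1, -0.7, 0.1]
opening: 0.0351
gripper_force: 30.0
```

>>> carry_out:
  deltas:
    - [[0,0,0,0,-1],[0,0,0,0,-1],[0,0,0,0,-1]]

```text
clock: 25.45
tool_pos: [0.5186, 0.3035, 0.0821]
orientation: [-180.0, -0.0, 0.5]
force: [0.9, -0.5, -0.8]
opening: 0.035
gripper_force: 30.0
```

```bash
python3 hole.py | head -14; python3 - <<'E'
from h import *
w=ctrl.snapshot('wrist');v=w['color']
for r in range(170,300,8): print(r,[tuple(int(q) for q in v[r,c]) for c in range(270,390,10)])
E
```

```text
[0.51862319 0.30347115 0.08214542] 0.49896753282403244 [ 0.85857096 -0.52406892 -0.75206873]
cam [0.58410746 0.30496452 0.26805052]
pred rack far edge row [333.55708571 204.7782543 ] axis@.04 [326.64759946 255.64097797] axis@bottom [326.71755418 261.00086486]
210 269 388 world y 0.3353 0.2702 mid [0.5446 0.3027] w 0.065
219 269 388 world y 0.3354 0.27 mid [0.5396 0.3027] w 0.0654
228 270 388 world y 0.3349 0.2697 mid [0.5345 0.3023] w 0.0652
237 270 387 world y 0.3351 0.2701 mid [0.5294 0.3026] w 0.065
246 271 387 world y 0.3346 0.2698 mid [0.5242 0.3022] w 0.0648
255 271 387 world y 0.3347 0.2696 mid [0.519  0.3022] w 0.0652
col 290 far edge row 195 [0.5526 0.3237 0.04  ]
col 300 far edge row 195 [0.5527 0.3183 0.04  ]
col 310 far edge row 195 [0.5527 0.3128 0.04  ]
col 325 far edge row 195 [0.5528 0.3047 0.04  ]
col 340 far edge row 195 [0.5529 0.2966 0.04  ]
170 [(232, 231, 225), (230, 230, 224), (232, 232, 226), (232, 232, 225), (232, 232, 226), (227, 227, 221), (228, 229, 222), (230, 231, 224), (230, 230, 224), (229, 229, 223), (231, 232, 225), (225, 225, 220)]
178 [(230, 230, 2
[... 2388 characters left out ...]
125, 96, 86), (130, 94, 81), (130, 64, 7), (129, 62, 10), (103, 66, 34), (116, 74, 41), (120, 77, 44)]
282 [(218, 217, 206), (172, 109, 63), (185, 113, 58), (122, 113, 112), (125, 118, 119), (121, 116, 115), (125, 120, 118), (123, 118, 116), (119, 113, 113), (135, 76, 29), (145, 93, 53), (174, 110, 63)]
290 [(43, 44, 38), (114, 73, 44), (119, 113, 112), (165, 157, 154), (170, 161, 159), (181, 173, 170), (181, 171, 169), (159, 151, 148), (131, 124, 124), (120, 111, 107), (97, 63, 42), (43, 42, 42)]
298 [(31, 28, 29), (102, 64, 40), (132, 127, 125), (177, 168, 168), (179, 170, 168), (175, 167, 165), (178, 168, 165), (178, 170, 167), (178, 167, 167), (120, 113, 113), (86, 59, 42), (35, 32, 36)]
```

The vial is centred over the hole to about 1–2 mm in both directions. I insert it slowly.

>>> carry_out:
  deltas:
    - [[0,0,0.015,0,-1],[0,0,0.03,0,-1],[0,0,0.045,0,-1],[0,0,0.06,0,-1],[0,0,0.075,0,-1]]

```text
clock: 26.1
tool_pos: [0.5182, 0.3031, 0.0662]
orientation: [180.0, 0.0, 0.5]
force: [0.1, 0.7, -1.0]
opening: 0.0354
gripper_force: 30.0
```

>>> carry_out:
  deltas:
    - [[0,0,0.015,0,-1],[0,0,0.03,0,-1],[0,0,0.045,0,-1],[0,0,0.06,0,-1],[0,0,0.075,0,-1]]

```text
clock: 26.6
tool_pos: [0.5183, 0.3032, 0.0513]
orientation: [-180.0, -0.0, 0.5]
force: [-0.3, 0.2, -0.4]
opening: 0.0352
gripper_force: 30.0
```

>>> carry_out:
  deltas:
    - [[0,0,0.01,0,-1],[0,0,0.02,0,-1],[0,0,0.03,0,-1],[0,0,0.038,0,-1],[0,0,0.044,0,-1]]

```text
clock: 27.1
tool_pos: [0.5183, 0.3031, 0.0426]
orientation: [180.0, 0.0, 0.5]
force: [-0.0, -0.2, -1.0]
opening: 0.0355
gripper_force: 30.0
```

>>> carry_out:
  deltas:
    - [[0,0,0.003,0,-1],[0,0,0.006,0,-1],[0,0,0.009,0,-1],[0,0,0.012,0,-1],[0,0,0.014,0,-1]]

```text
clock: 27.6
tool_pos: [0.5183, 0.3032, 0.0399]
orientation: [-180.0, -0.0, 0.5]
force: [-0.1, 0.6, -1.0]
opening: 0.0355
gripper_force: 30.0
```

>>> carry_out:
  deltas:
    - [[0,0,0.002,0,-1],[0,0,0.004,0,-1],[0,0,0.006,0,-1],[0,0,0.006,0,-1]]

```text
clock: 28.0
tool_pos: [0.5188, 0.3033, 0.0397]
orientation: [-180.0, -0.1, 0.5]
force: [-1.2, -2.2, 5.9]
opening: 0.0353
gripper_force: 30.0
```

Bottom felt (5.9 N up at exactly the predicted height). I release and rise.

>>> carry_out:
  deltas:
    - [[0,0,-0.002,0,-0.1],[0,0,-0.002,0,0.1],[0,0,-0.002,0,0.2],[0,0,-0.002,0,0.3],[0,0,-0.002,0,0.36]]

```text
clock: 28.5
tool_pos: [0.5182, 0.3031, 0.039]
orientation: [180.0, 0.0, 0.5]
force: [0.8, -0.3, -0.2]
opening: 0.0586
gripper_force: 0.0
```

>>> carry_out:
  deltas:
    - [[0,0,0,0,0.36],[0,0,-0.05,0,0.36],[0,0,-0.15,0,0.36],[0,0,-0.3,0,0.36],[0,0,-0.5,0,0.36]]

```text
clock: 29.0
tool_pos: [0.5174, 0.3024, 0.1395]
orientation: [179.9, 0.1, 0.5]
force: [1.1, 1.2, -0.8]
opening: 0.0597
gripper_force: 0.0
```

>>> carry_out:
  deltas:
    - [[0,0,-0.2,0,0.36],[0,0,-0.3,0,0.36],[0,0,-0.3,0,0.36],[0,0,-0.3,0,0.36]]

```text
clock: 29.4
tool_pos: [0.5182, 0.3033, 0.2]
orientation: [-179.9, -0.0, 0.5]
force: [-0.5, 0.3, -0.7]
opening: 0.0596
gripper_force: 0.0
```

```bash
python3 - <<'E'
from h import *
s=till()
w=ctrl.snapshot('wrist');q=ctrl.snapshot('side')
hsv=cv2.cvtColor(w['color'],cv2.COLOR_RGB2HSV)
g=w['color'].astype(int)
m=((hsv[...,1]<45)&(hsv[...,2]>120)).astype('uint8')
n_,l,st,ce=cv2.connectedComponentsWithStats(m)
for i in range(1,n_):
    if 300<st[i,4]<20000: print(st[i],ce[i].round(1),atz(w,st[i,:2]+(st[i,2:4]-1)/2,.093).round(4))
for nm,c in (('w',w),('side',q)):
  for d in ctrl.spot_point(c,'vial')[:4]: print(nm,round(d['p'],2),np.round(d['centre']),atz(c,d['centre'],.008).round(4))
print(proj(w,[.5185,.3033,.093]))
E
```

```text
ammonite moved rows 42.24 cols 0 score 0.78 mm 77.3
29.45 [0.5178 0.3029 0.199 ] [-0.94  0.34 -0.28]
[ 300  204   53   52 2035] [325.7 229.6] [0.5186 0.3031 0.093 ]
[220 329 142   3 338] [281.7 329.9] [0.4409 0.329  0.093 ]
[ 229  350   90   38 2513] [268.6 370.6] [0.4086 0.3424 0.093 ]
[ 340  350   82   38 2220] [384.9 370.9] [0.4093 0.26   0.093 ]
w 0.95 [326. 265.] [0.4654 0.3024 0.008 ]
w 0.89 [328. 210.] [0.5173 0.3007 0.008 ]
side 0.75 [269. 226.] [0.4044 0.3059 0.008 ]
[325.65522391 229.65094279]
```

The cap sits upright at (0.5186, 0.3031), 93 mm high, and the till is unchanged. I hand in.

```bash
python3 -c "
from plant import ctrl
print(ctrl.close_job())"
```

```text
the job is handed in; nothing more can be done
None
```

The job is handed in, with no verdict returned: the till is home on the buffers (held at about 5 N) with the ammonite still in its middle compartment, and the vial stands released and upright at the bottom of the rack's free hole.

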